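# Set the load selector by clicks and start the test

### The job

With a fingertip, push the white lever of the selector round clockwise, click by click, to the fifth click from the off position (the red dot) and never click past it, because a higher step would burn the board. Then press the green start button fully down and let it come up again. Push gently, do not pinch or lift anything, and leave the circuit board, jar, adapter and screwdriver where they are.

Things in the scene. Friction and masses are not known exactly. Their poses are not given: they have to be found in the camera images.
- selector (a joint): Lever angle, rad: 0 = off (lever over the red dot), growing clockwise from above. 8 detents 0.5236 rad (30 deg) apart; first click 0.5236, fifth 2.618, last 3.665, hard stops just beyond the ends. Starts in off or one of the first three clicks. Past the crest half way between detents it snaps on by itself ahead of the finger. A crest takes about 0.12 N m (2 to 4 N at 45 mm from the axis).
- dial_centre (a point): Point on the selector's vertical axis, in the plane of the console's dark top panel (62 mm above the bench). It stays put.
- lever_tip (a point): Outer end of the off-white lever, mid height: 60 mm from the axis, 18 mm above the panel; turns with the lever. The lever is one bar 14 mm wide from the axis out to 60 mm, underside 4 mm and top 32 mm above the panel, black line along its top; round the axis a hub 36 mm in diameter, 32 mm high.
- console: Selector console, a fixed off-white box 150 x 150 x 62 mm with dark top panel; origin at the centre of its underside, z up, the selector's axis over it. Flat dots 66 mm from the axis mark the 8 detents: a larger red one for off, 105 deg counter-clockwise (from above) from the console's +x, then seven white ones every 30 deg clockwise. Two posts stick out 24 mm from its -x face.
- station: The start station, a fixed yellow box 90 (x) x 120 (y) x 50 mm with the green start button in the middle of its top; origin at the centre of its underside, z up.
- start_top (a point): Centre of the top of the green start button (36 mm in diameter, facing up).
- start (a joint): Travel of the start button, m: 0 up, 0.006 fully down; its spring takes 4 N to go fully down and lifts it again when let go.
- board: Bystander: green circuit board 85 x 60 x 18 mm lying loose on the bench, origin at the centre of its underside.
- jar: Bystander: small jar with a blue cap, 44 mm in diameter, 60 mm high, origin at the centre of its underside.
- adapter: Bystander: red plug adapter with a brass top, 32 mm in diameter, 46 mm high, standing, origin at the centre of its underside.
- screwdriver: Bystander: screwdriver with a red handle lying on the bench, 200 mm long, 26 mm thick, origin under its middle, tip along its +x.
Things that resemble listed ones, but are neither listed nor needed, are in the scene too. What is shaped like the console but orange or turquoise is not meant.

How it is judged:
By the outcome, as a careful person would: the job done as asked, in the order asked, and still so for the second after the job is handed in, with the robot touching nothing.
It also fails if it takes over 72 s, if anything falls off the work surface, if the arm or the gripper's body presses on something with over 40 N, if the wrist force passes 120 N, or if a joint passes its speed limit or range.

### The arm

A 6-joint arm with a two-finger parallel gripper is mounted at the origin on the work surface. World frame = base frame: x ahead of the robot, y to its left, z up, the work surface at z = 0. Lengths are in m, angles in rad, forces in N, time in s.
With the tool pointing down it reaches from about 0.275 to 0.825 m from the base axis. Payload 5.2 kg.
Tool frame: the origin (TCP) lies midway between the tips of the shut fingers; the grasp point (between the pads) lies grasp_offset behind it (grasp_offset is the distance from the TCP to the grasp point, in m); y points along the fingers, z is the direction in which the jaws open and shut, and the axes are right-handed (so a half turn about y gives the same grasp; the last joint's range is limited). The gripper opens to 93 mm and grips with 3 to 60 N. Pads are 15 mm wide; open, the fingers measure 128 mm over their backs; the gripper's body (75 mm by 188 mm) begins 65 mm behind the grasp point.
Start: joints at [-1.499, 0.259, 1.535, -0, 1.348, -0.203], TCP at [0.149, -0.529, 0.219] pointing down, gripper open.
Joint ranges: [-3.14, 3.14], [-0.91, 2.08], [0.19, 2.58], [-1.22, 4.36], [0.22, 2.71], [-3.12, 3.12]. Speed limits (rad/s): [2.57, 2.57, 3.14, 3.14, 3.14, 3.14].

### API

Orientations are given as a rotation vector (axis times angle).
In Python, from workcell import state, grab_frame, camera_params, finish_job, recognise, place_of, grasp_offset gives the robot as it stands.
- The arm moves only by the shell command python3 -m crank 'ROWS'. ROWS is JSON, one flat list of numbers, 5 for each row, row after row: the opening, from 0 (shut) to 1 (fully open), then the shift along the tool's x, y, z in m, then the turn about the tool's y in rad. In form: [grip, x, y, z, twist, grip, x, y, z, twist, ...]. A call has exactly 8 rows; each row is the pose to reach, as a shift and turn from the pose commanded when the call began, along the tool's axes at that moment; what a row does not reach only later rows make up. A row lasts 1/8 s, in which the tool goes at most 62.5 mm and 10.7 degrees, less where a joint would pass 70% of its speed; a pose out of reach is approached as far as the arm can. A call with a gripper value outside its range is refused whole. The fingers move at their own pace and stop on an object; the grip force is fixed at half the most. Time passes only in rows, so rows that repeat a pose let the fingers close, or fill a call up. It gives the time, the measured TCP pose, the force and the opening at its end, in the units of the state.
- state(): the state, without advancing time (a new reading comes with each control period).
- grab_frame(name): name is "scene" or "top"; returns the picture (400x640x3 uint8, red, green, blue); there is no depth.
- camera_params(name): a dict with "mtx" (3x3 intrinsics, pixels), "rvec" (rotation vector, rad) and "tvec" (3), from world to camera coordinates, as OpenCV has them. Camera axes: x right, y down, z forward; pixel columns grow to the right and rows downward; lengths in m; the calibration is good to about 2 mm. A picture is of the moment at which its call begins. camera_params takes no time and is no camera call.
- finish_job(): hands the job in, once; it reports no verdict.
Trained networks look in the newest picture that a camera, given by its name, has taken for a name from the list of things; names that differ only in an ending like _2 or _b are one class to them, and where a whole thing is asked for, a point or a joint stands for the part that bears it (a point fixed in the world has none). Each returns a list of dicts, best first, with "score" (0 to 1); they miss things now and then, are a little off and sometimes report something else, mostly with a low value. They report only what shows in the picture. A call takes as long as a camera call. They do not tell look-alikes from the thing itself.
- recognise(camera, target): "rect" ([left, top, width, height] in pixels, round what is visible of it).
- place_of(camera, target): "at" ([column, row] in pixels: a listed point, or the origin of a listed thing).
The state is a dict: "t": time; "joints": joint angles; "qd": joint speeds; "joint_torque": joint torques, N m; "eef_pos": TCP position; "eef_rot": TCP orientation; "wrist_force": force on the tool from outside, world axes, zero at the start; "wrist_torque": the same for the moment, N m; "grip_width": finger opening in m.
Only numpy, scipy, OpenCV 4.12 (cv2) and the standard library are available. Lean on these libraries where they do the work, as an engineer would, in place of code of your own. Each camera call takes 0.05 s, during which the arm holds its last target.

## Working session

There is one attempt and no reset: what is moved stays moved. The work goes in short steps, Python scripts to look and compute and a shell command to move; the robot and the scene stay as the last step left them, time stands still between calls to the robot, and variables do not carry over. Pictures are saved under pics/ and viewed, and the job is handed in when it is done.

```bash
mkdir -p pics; ls; python3 - <<'E'
from workcell import *
import cv2
print(state()); print(grasp_offset)
for c in ("scene","top"):
    f=grab_frame(c); cv2.imwrite(f"pics/{c}0.png",f[:,:,::-1]); print(c,camera_params(c))
    for n in("console","dial_centre","lever_tip","station","start_top"):
        try: print(n,[(r["at"],r["score"]) for r in place_of(c,n)][:4])
        except Exception as e: print(n,e)
E
```

```text
pics
{'t': 0.0, 'joints': array([-1.49881364e+00,  2.59276741e-01,  1.53608380e+00,  5.68737269e-06,
        1.34797370e+00, -2.02810690e-01]), 'qd': array([ 1.42251197e-04,  6.17445347e-05, -1.14087683e-03, -9.27220889e-04,
        1.95078463e-03,  1.88503238e-03]), 'joint_torque': array([ 2.37550776e-04, -4.37302923e+01, -2.84000427e+01,  7.20318616e-02,
        4.17433621e-02, -1.50128358e-04]), 'eef_pos': array([ 0.14922073, -0.52880952,  0.21785307]), 'eef_rot': array([-0.28668539,  2.07613883, -2.07250041]), 'wrist_force': array([-0.33280387,  0.05909205, -0.26090944]), 'wrist_torque': array([ 0.02996619,  0.02217396, -0.03957196]), 'grip_width': 0.09298078747752592}
0.0188
scene {'mtx': array([[384.20259992,   0.        , 320.02861275],
       [  0.        , 384.20259992, 197.19104386],
       [  0.        ,   0.        ,   1.        ]]), 'rvec': array([ 1.16901757,  2.25248707, -1.04747617]), 'tvec': array([ 0.34599979, -0.27976087,  1.38847626])}
console [([267.0, 136.8], 0.84), ([271.7, 180.1], 0.73), ([208.2, 225.3], 0.64), ([229.1, 157.4], 0.23)]
dial_centre [([269.4, 163
[... 151 characters left out ...]
[([396.7, 225.7], 0.75)]
start_top [([400.7, 201.2], 0.58)]
top {'mtx': array([[495.73424316,   0.        , 317.90141573],
       [  0.        , 495.73424316, 199.84256628],
       [  0.        ,   0.        ,   1.        ]]), 'rvec': array([ 2.06385462, -2.15696352,  0.22148986]), 'tvec': array([0.04011342, 0.6210917 , 1.25040675])}
console [([466.7, 284.1], 0.96), ([388.0, 136.8], 0.59), ([393.2, 215.7], 0.56)]
dial_centre [([376.7, 202.5], 0.75), ([394.3, 218.7], 0.72), ([390.6, 130.6], 0.71), ([469.2, 279.4], 0.58)]
lever_tip [([452.6, 294.2], 0.89), ([377.8, 141.4], 0.77), ([375.4, 202.0], 0.53)]
station [([256.8, 237.8], 0.58)]
start_top [([247.1, 235.3], 0.66), ([318.7, 251.3], 0.63)]
```

View pics/scene0.png

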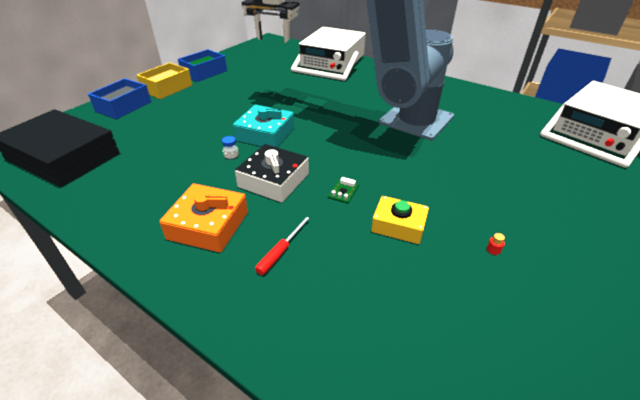

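View pics/top0.png

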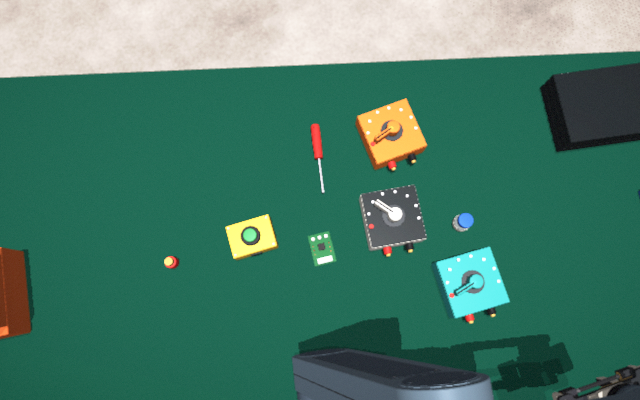

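```bash
cat > h.py <<'E'
import numpy as np, cv2
from workcell import *
def proj(c,p):
    k=camera_params(c); return cv2.projectPoints(np.array(p,float).reshape(-1,3),k["rvec"],k["tvec"],k["mtx"],None)[0].reshape(-1,2)
def back(c,uv,z):
    k=camera_params(c); R=cv2.Rodrigues(k["rvec"])[0]; C=-R.T@k["tvec"]
    d=R.T@np.linalg.inv(k["mtx"])@np.array([uv[0],uv[1],1.]); return C+d*(z-C[2])/d[2]
E
python3 - <<'E'
import cv2
from h import *
f=cv2.imread("pics/top0.png")
cv2.imwrite("pics/crop1.png",cv2.resize(f[170:270,340:440],None,fx=6,fy=6,interpolation=cv2.INTER_CUBIC))
f2=cv2.imread("pics/scene0.png")
cv2.imwrite("pics/crop2.png",cv2.resize(f2[140:240,230:360],None,fx=6,fy=6,interpolation=cv2.INTER_CUBIC))
for u in[(394.3,218.7),(393.2,215.7)]: print(back("top",u,.062))
print(back("scene",(269.4,163),.062))
print(back("top",(375.4,202),.08),back("scene",(277.7,169.8),.08))
print("start",back("top",(250,235.5),.06),back("scene",(400.7,205),.06))
E
```

```text
[ 0.56317221 -0.18642844  0.062     ]
[ 0.57131715 -0.18413538  0.062     ]
[ 0.57739179 -0.19011314  0.062     ]
[ 0.60664646 -0.13749275  0.08      ] [ 0.60725075 -0.13367739  0.08      ]
start [0.53568488 0.19502235 0.06      ] [0.52562041 0.18609087 0.06      ]
```

View pics/crop1.png

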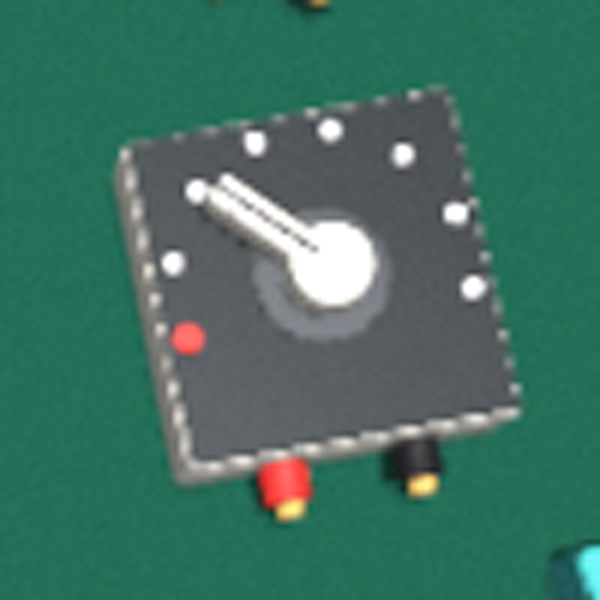

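View pics/crop2.png

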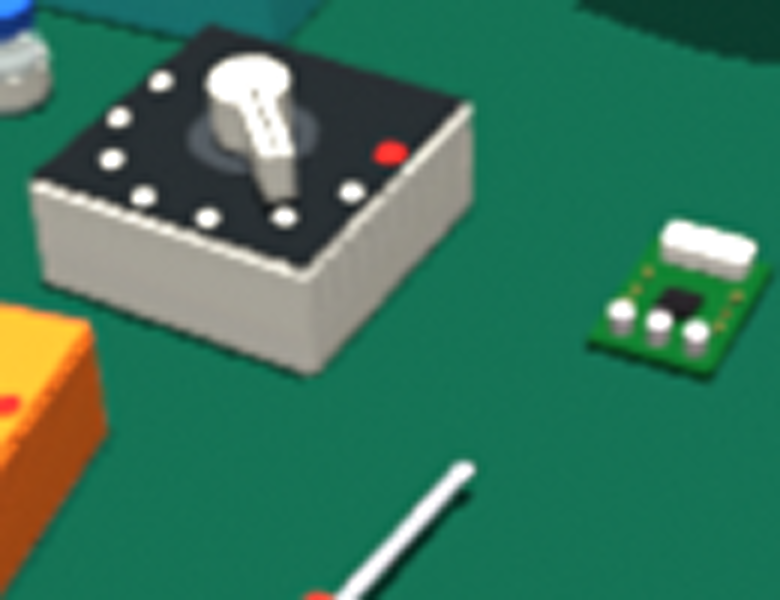

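```bash
cat >> h.py <<'E'
def fit():
    from scipy.optimize import least_squares
    top=np.array([(189,338),(173,264),(196,191),(255,143),(330,130),(403,154),(456,212),(473,288)])/6+[340,170]-.42
    sc=np.array([(390,153),(351,192),(284,217),(207,218),(144,197),(112,159),(119,117),(161,81)])/6+[230,140]-.42
    P=[np.array([back(c,u,.062) for u in d]) for c,d in(("top",top),("scene",sc))]
    def res(p,Q):
        a=p[2]+np.radians(105-30*np.arange(8)); return np.r_[p[0]+.066*np.cos(a)-Q[:,0],p[1]+.066*np.sin(a)-Q[:,1]]
    return [least_squares(res,[.57,-.19,0.1],args=(Q,)) for Q in P]
E
python3 - <<'E'
from h import *
for r in fit(): print(r.x, np.degrees(r.x[2]), np.abs(r.fun).max())
# lever top line: tip & along, z .094
for c,(u,v),(u2,v2),o,s in(("top",(228,180),(318,250),(340,170),6),("scene",(278,153),(247,84),(230,140),6)):
    a=back(c,(o[0]+u/s,o[1]+v/s),.094); b=back(c,(o[0]+u2/s,o[1]+v2/s),.094); d=a-b; print(c,a,np.degrees(np.arctan2(d[1],d[0])))
# start button, yellow box
f=cv2.imread("pics/top0.png"); cv2.imwrite("pics/crop3.png",cv2.resize(f[205:270,215:290],None,fx=8,fy=8,interpolation=cv2.INTER_CUBIC))
f=cv2.imread("pics/scene0.png"); cv2.imwrite("pics/crop4.png",cv2.resize(f[185:250,365:440],None,fx=8,fy=8,interpolation=cv2.INTER_CUBIC))
R=cv2.Rodrigues(state()["eef_rot"])[0]; print(R.round(3))
E
```

```text
[ 0.57201023 -0.18456944  0.13655117] 7.823805689553513 0.0005442672863831266
[ 0.57011729 -0.18762854  0.13030706] 7.466044463840813 0.0004375517586545641
top [ 0.60879614 -0.1428682   0.094     ] 48.396459966522855
scene [ 0.60894197 -0.13569284  0.094     ] 54.21312295120602
[[-0.962  0.     0.271]
 [-0.271  0.    -0.962]
 [-0.    -1.    -0.   ]]
```

View pics/crop3.png

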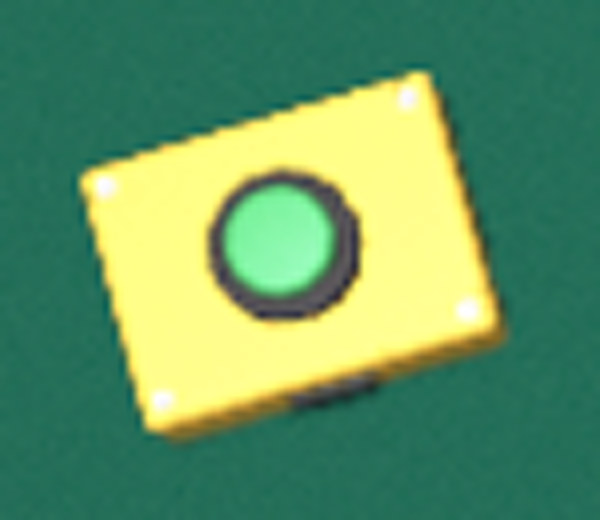

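View pics/crop4.png

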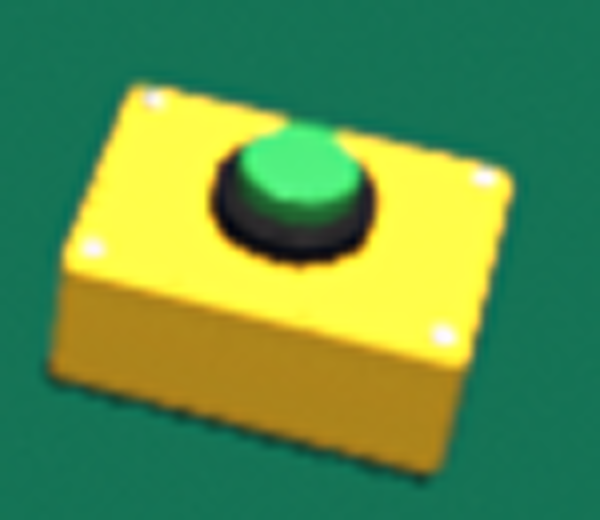

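```bash
cat >> h.py <<'E'
C=np.array([.571,-.186]); YAW=7.65
def target(phi,z,back_=0.0,r=.045):
    p=np.radians(phi); t=np.array([np.sin(p),-np.cos(p)]); rr=np.array([np.cos(p),np.sin(p)])
    xy=C+r*rr-(.0145+back_)*t
    return np.r_[xy,z], phi-90
def rel(p,xang):
    s=state(); R=cv2.Rodrigues(s["eef_rot"])[0]; d=R.T@(np.array(p)-s["eef_pos"])
    cur=np.degrees(np.arctan2(R[1,0],R[0,0])); tw=-((xang-cur+180)%360-180)
    return np.round(np.r_[d,np.radians(tw)],4)
def tri(a,b):
    f=lambda p: np.r_[proj("top",p)[0]-a,proj("scene",p)[0]-b]
    from scipy.optimize import least_squares
    r=least_squares(f,[.53,.19,.06]); return r.x,r.fun
E
python3 - <<'E'
from h import *
print(target(52.65,.2,.013), rel(*target(52.65,.2,.013)))
print(tri((249.5,234.5),(402.1,205.2)))
print(back("top",(249.5,234.5),.07),back("scene",(402.1,205.2),.07))
print([(r["at"],r["score"]) for r in place_of("scene","start_top")])
E
```

```text
(array([ 0.57643974, -0.13354374,  0.2       ]), -37.35) [-0.5185  0.0187 -0.2651 -2.2149]
(array([0.53695045, 0.19411894, 0.07143628]), array([ 0.2297989 , -0.10062523,  0.22714437,  0.0208678 ]))
[0.53692349 0.19491903 0.07      ] [0.53557879 0.19308461 0.07      ]
[([400.7, 201.2], 0.58)]
```

```bash
python3 -m crank '[0,-0.043,0,-0.022,-0.18, 0,-0.086,0,-0.044,-0.36, 0,-0.129,0,-0.066,-0.54, 0,-0.172,0,-0.088,-0.72, 0,-0.215,0,-0.11,-0.9, 0,-0.258,0,-0.132,-1.08, 0,-0.301,0,-0.154,-1.26, 0,-0.344,0,-0.176,-1.44]'; python3 - <<'E'
from h import *
print(rel(*target(52.65,.2,.013)))
E
```

```text
t: 1.65
eef_pos: [0.4337, -0.2655, 0.2189]
eef_rot: [-1.276, 1.098, -1.099]
wrist_force: [-0.0, -0.7, -0.3]
grip_width: 0.0175
[-0.1091  0.0189  0.1608 -0.769 ]
```

```bash
python3 -m crank '[0,-0.02,0,0.03,-0.15, 0,-0.04,0,0.06,-0.3, 0,-0.06,0,0.09,-0.45, 0,-0.08,0,0.12,-0.6, 0,-0.1,0.005,0.145,-0.72, 0,-0.109,0.015,0.161,-0.769, 0,-0.109,0.019,0.161,-0.769, 0,-0.109,0.019,0.161,-0.769]'; python3 - <<'E'
from h import *
print(rel(*target(52.65,.2,.013)), state()["joints"])
print(rel(*target(52.65,.076,.013)))
f=grab_frame("scene"); cv2.imwrite("pics/s2.png",cv2.resize(f[100:260,180:420,::-1],None,fx=3,fy=3,interpolation=cv2.INTER_CUBIC))
E
```

```text
t: 2.65
eef_pos: [0.5754, -0.1362, 0.1989]
eef_rot: [-1.509, 0.518, -0.515]
wrist_force: [0.2, -0.5, -0.2]
grip_width: 0.0006
[-0.0008 -0.0011  0.0028 -0.0078] [-4.20653390e-01  3.46762931e-01  1.46100436e+00 -5.58312609e-04
  1.33549839e+00 -1.33168435e+00]
[-0.0006  0.1229  0.0029 -0.0078]
```

View pics/s2.png

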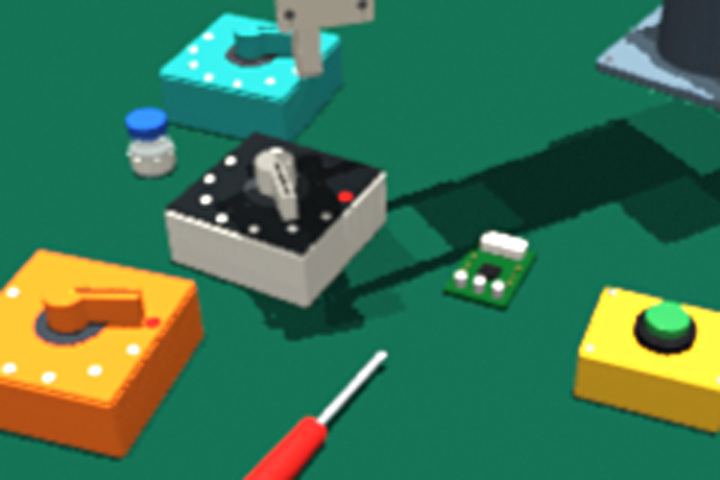

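Gripper hangs over the console (crop px 310,60), lever still on the second white dot. Descending on its counter-clockwise side.

```bash
python3 -m crank '[0,-0.001,0.03,0.003,0, 0,-0.001,0.06,0.003,0, 0,-0.001,0.085,0.003,0, 0,-0.001,0.1,0.003,0, 0,-0.001,0.112,0.003,0, 0,-0.001,0.12,0.003,0, 0,-0.001,0.123,0.003,0, 0,-0.001,0.123,0.003,0]'; python3 - <<'E'
from h import *
f=grab_frame("scene"); cv2.imwrite("pics/s3.png",cv2.resize(f[120:220,220:340,::-1],None,fx=6,fy=6,interpolation=cv2.INTER_CUBIC))
for p in (52.65,45,38,34): print(p,rel(*target(p,.076)))
E
```

```text
t: 3.7
eef_pos: [0.5776, -0.1327, 0.0769]
eef_rot: [-1.509, 0.514, -0.515]
wrist_force: [0.1, -0.2, -0.0]
grip_width: 0.0004
52.65 [ 0.0125  0.0011 -0.0013 -0.0058]
45 [0.0186 0.0011 0.0003 0.1277]
38 [0.0244 0.0011 0.001  0.2499]
34 [0.0277 0.0011 0.001  0.3197]
```

View pics/s3.png

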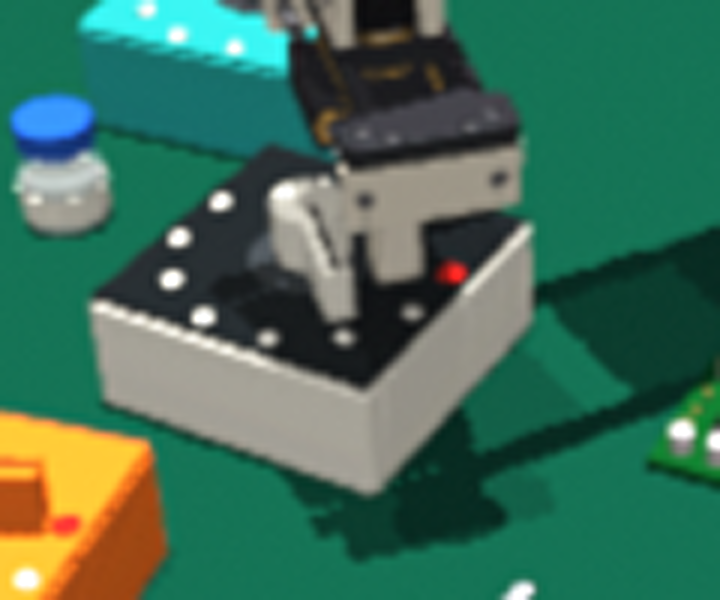

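```bash
python3 -m crank '[0,0.006,0,-0.001,0, 0,0.0105,0,-0.001,0, 0,0.014,0,-0.001,0.04, 0,0.018,0,0,0.12, 0,0.021,0,0.001,0.18, 0,0.0245,0,0.001,0.25, 0,0.0277,0,0.001,0.32, 0,0.0277,0,0.001,0.32]'; python3 - <<'E'
from h import *
s=state();print(s["wrist_force"],s["wrist_torque"])
f=grab_frame("scene"); cv2.imwrite("pics/s4.png",cv2.resize(f[120:220,220:340,::-1],None,fx=6,fy=6,interpolation=cv2.INTER_CUBIC))
for p in (34,30,22.65,15,8,4): print(p,rel(*target(p,.076)))
E
```

```text
t: 4.75
eef_pos: [0.6003, -0.1492, 0.0767]
eef_rot: [-1.433, 0.762, -0.762]
wrist_force: [0.3, -0.4, -0.8]
grip_width: 0.0006
[ 0.33448995 -0.41744299 -0.77701165] [-0.05208632 -0.12110711  0.0534697 ]
34 [-0.0001  0.0007  0.0002  0.0009]
30 [0.0031 0.0007 0.0011 0.0707]
22.65 [0.009  0.0007 0.0022 0.199 ]
15 [0.0153 0.0007 0.0024 0.3325]
8 [0.0211 0.0007 0.002  0.4547]
4 [0.0243 0.0007 0.0014 0.5245]
```

View pics/s4.png

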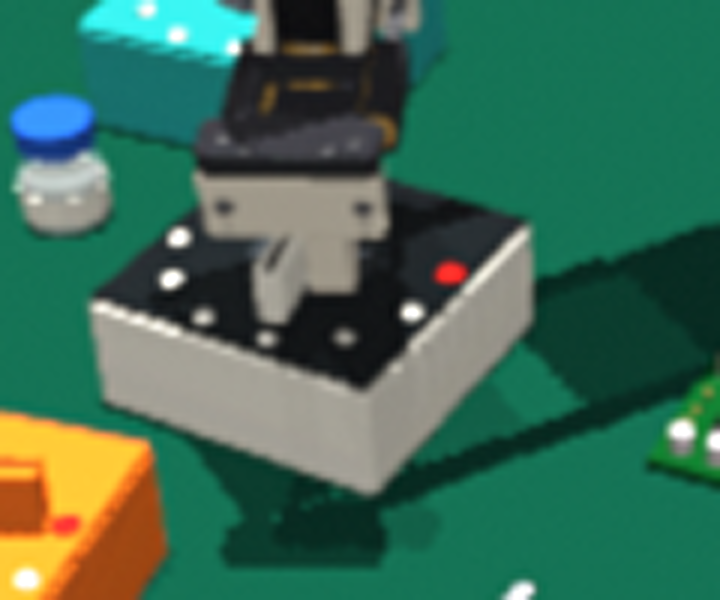

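Lever tip (275,315) now at the third white dot (268,338): third click. Next.

```bash
python3 -m crank '[0,0.0031,0,0.001,0.07, 0,0.006,0,0.002,0.135, 0,0.009,0,0.002,0.2, 0,0.0125,0,0.0025,0.27, 0,0.016,0,0.0025,0.35, 0,0.0205,0,0.002,0.445, 0,0.0243,0,0.0015,0.525, 0,0.0243,0,0.0015,0.525]'; python3 - <<'E'
from h import *
s=state();print(s["wrist_force"],s["wrist_torque"])
f=grab_frame("scene"); cv2.imwrite("pics/s5.png",cv2.resize(f[120:220,220:340,::-1],None,fx=6,fy=6,interpolation=cv2.INTER_CUBIC))
for p in (4,0,-7.35,-15,-22,-26): print(p,rel(*target(p,.076)))
E
```

```text
t: 5.8
eef_pos: [0.6147, -0.1683, 0.0767]
eef_rot: [-1.241, 1.158, -1.158]
wrist_force: [-0.5, -0.6, 0.1]
grip_width: 0.0009
[-0.46097261 -0.59555554  0.05517658] [ 0.03343102 -0.01159456  0.01237328]
4 [0.0003 0.0006 0.0002 0.0006]
0 [0.0034 0.0006 0.0011 0.0704]
-7.35 [0.0094 0.0006 0.0022 0.1987]
-15 [0.0157 0.0006 0.0025 0.3322]
-22 [0.0215 0.0006 0.002  0.4544]
-26 [0.0247 0.0006 0.0014 0.5242]
```

View pics/s5.png

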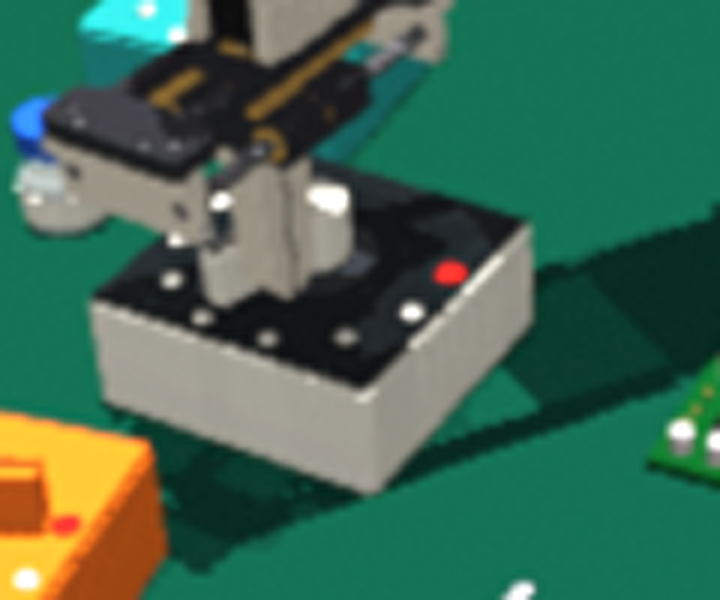

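```bash
python3 - <<'E'
from h import *
f=grab_frame("top"); cv2.imwrite("pics/t5.png",cv2.resize(f[160:280,330:450,::-1],None,fx=5,fy=5,interpolation=cv2.INTER_CUBIC))
E
```

```text
(no output)
```

View pics/t5.png

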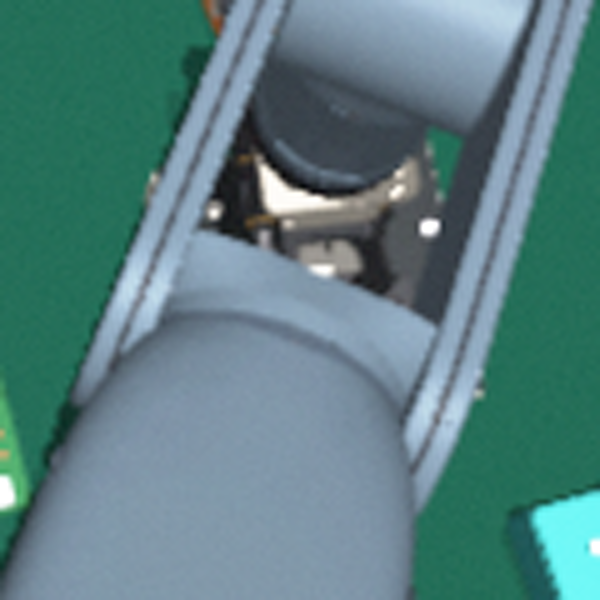

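```bash
python3 - <<'E'
from h import *
f=cv2.imread("pics/s5.png")
for ang,col in((-7.35,(0,255,0)),(-37.35,(0,0,255))):
    a=np.radians(ang); r=np.array([np.cos(a),np.sin(a)]); t=np.array([-r[1],r[0]])
    c=fit()[1].x[:2]
    P=[np.r_[c+.06*r+s*.007*t,z] for s,z in((1,.066),(-1,.066),(-1,.094),(1,.094))]+[np.r_[c+.018*r+s*.007*t,.094] for s in(1,-1)]
    q=((proj("scene",P)+.42-[220,120])*6).astype(int)
    cv2.polylines(f,[q[:4]],True,col,1); cv2.line(f,tuple(map(int,q[2])),tuple(map(int,q[5])),col,1); cv2.line(f,tuple(map(int,q[3])),tuple(map(int,q[4])),col,1)
cv2.imwrite("pics/s5b.png",f)
E
```

```text
(no output)
```

View pics/s5b.png

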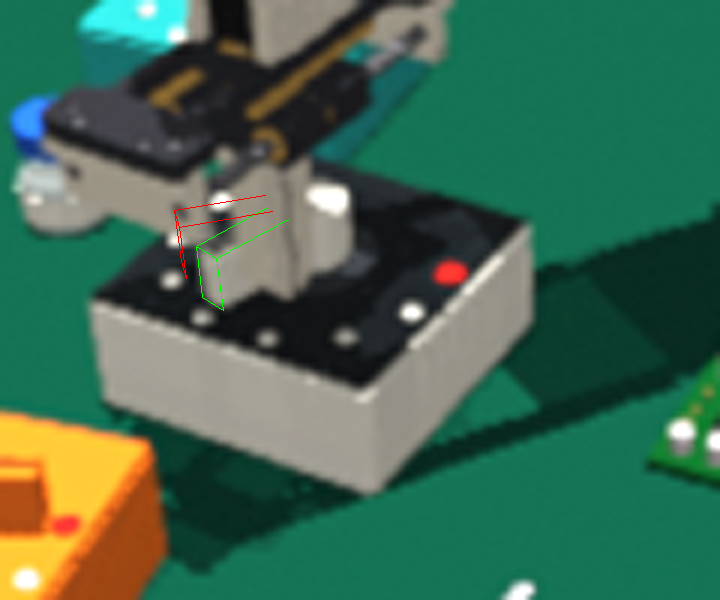

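The green outline (fourth click) sits exactly on the lever end (210,280). Next is the last click: stop at about 4° past the crest, slowly.

```bash
python3 -m crank '[0,0.0034,0,0.001,0.07, 0,0.0064,0,0.002,0.135, 0,0.0094,0,0.002,0.2, 0,0.0127,0,0.0025,0.27, 0,0.016,0,0.0025,0.34, 0,0.0207,0,0.002,0.44, 0,0.0247,0,0.0015,0.525, 0,0.0247,0,0.0015,0.525]'; python3 - <<'E'
from h import *
s=state();print(s["wrist_force"],s["wrist_torque"])
g=grab_frame("scene"); f=cv2.resize(g[120:220,220:340,::-1],None,fx=6,fy=6,interpolation=cv2.INTER_CUBIC)
cv2.imwrite("pics/s6.png",f)
for ang,col in((-7.35,(0,255,0)),(-37.35,(0,0,255)),(-67.35,(255,0,0))):
    a=np.radians(ang); r=np.array([np.cos(a),np.sin(a)]); t=np.array([-r[1],r[0]])
    c=fit()[1].x[:2]
    P=[np.r_[c+.06*r+s*.007*t,z] for s,z in((1,.066),(-1,.066),(-1,.094),(1,.094))]
    q=((proj("scene",P)+.42-[220,120])*6).astype(int)
    cv2.polylines(f,[q[:4]],True,col,1)
cv2.imwrite("pics/s6b.png",f)
p,x=target(-26,.076,.015); print(rel(p,x)); p[2]=.2; print(rel(p,x))
E
```

```text
t: 6.9
eef_pos: [0.6177, -0.1927, 0.0766]
eef_rot: [-0.958, 1.536, -1.536]
wrist_force: [1.1, -0.1, 0.5]
grip_width: 0.0006
[ 1.08905595 -0.05695476  0.49867427] [-0.08133221 -0.07557185  0.01110949]
[-0.0149  0.0006  0.0001 -0.0005]
[-1.490e-02 -1.234e-01  1.000e-04 -5.000e-04]
```

View pics/s6b.png

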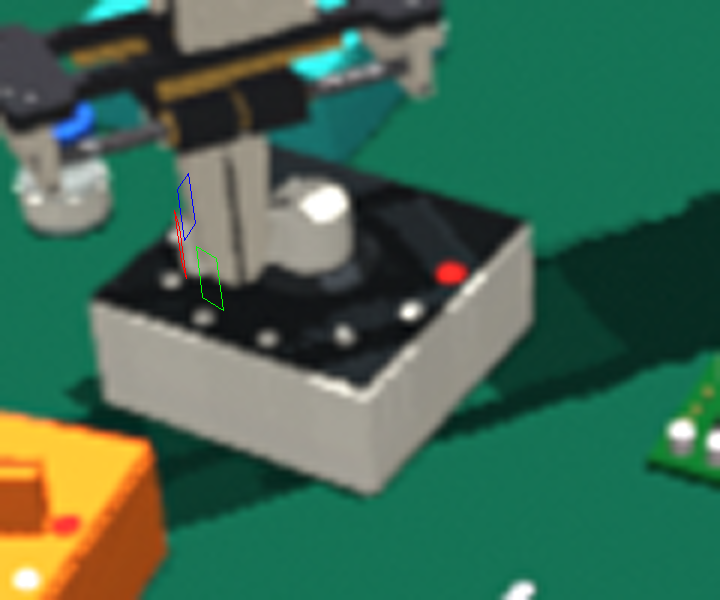

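Lever has left the fourth click and is hidden behind the finger; back off, lift, and check.

```bash
python3 -m crank '[0,-0.008,0,0,0, 0,-0.015,0,0,0, 0,-0.015,-0.02,0,0, 0,-0.015,-0.05,0,0, 0,-0.015,-0.085,0,0, 0,-0.015,-0.12,0,0, 0,-0.015,-0.124,0,0, 0,-0.015,-0.124,0,0]'; python3 - <<'E'
from h import *
s=state();print(s["wrist_force"])
g=grab_frame("scene"); f=cv2.resize(g[120:220,220:340,::-1],None,fx=6,fy=6,interpolation=cv2.INTER_CUBIC)
for ang,col in((-37.35,(0,0,255)),(-67.35,(255,0,0))):
    a=np.radians(ang); r=np.array([np.cos(a),np.sin(a)]); t=np.array([-r[1],r[0]])
    c=fit()[1].x[:2]
    P=[np.r_[c+.06*r+s*.007*t,z] for s,z in((1,.066),(-1,.066),(-1,.094),(1,.094))]
    q=((proj("scene",P)+.42-[220,120])*6).astype(int)
    cv2.polylines(f,[q[:4]],True,col,1)
cv2.imwrite("pics/s7b.png",f)
R=cv2.Rodrigues(s["eef_rot"])[0]; cur=np.degrees(np.arctan2(R[1,0],R[0,0]));print(cur,s["joints"])
print(rel([.5368,.194,.2],cur),rel([.5368,.194,.085],cur))
E
```

```text
t: 7.95
eef_pos: [0.6243, -0.1786, 0.2]
eef_rot: [-0.958, 1.537, -1.536]
wrist_force: [0.4, 0.3, -0.5]
grip_width: 0.0006
[ 0.36807648  0.33604605 -0.53072771]
-116.13968789798037 [-4.50165156e-01  4.49263682e-01  1.30337873e+00  4.91592388e-05
  1.38957893e+00  6.04957399e-03]
[-2.960e-01 -3.000e-04 -2.423e-01 -2.000e-04] [-2.960e-01  1.147e-01 -2.420e-01 -2.000e-04]
```

View pics/s7b.png

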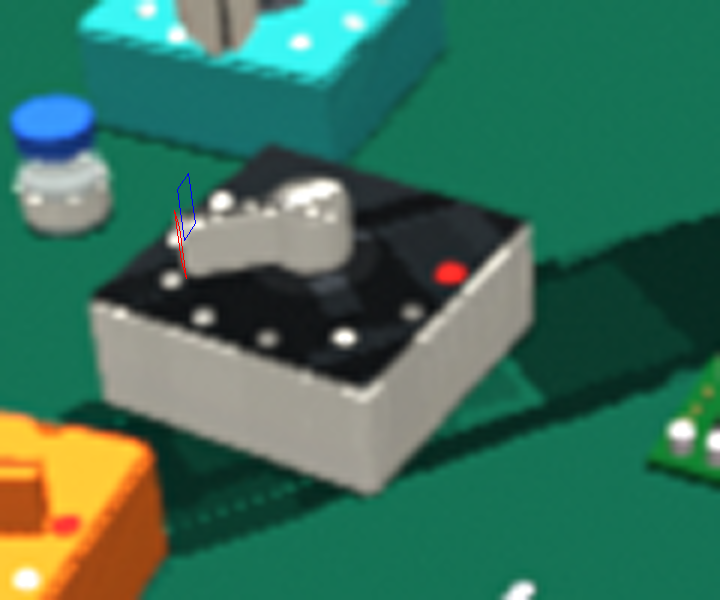

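Lever end matches the fifth-click outline (bottom corner 186,277, at the fifth white dot 171,280). Now to the button.

```bash
python3 -m crank '[0,-0.04,0,-0.033,0, 0,-0.084,0,-0.069,0, 0,-0.128,0,-0.105,0, 0,-0.172,0,-0.141,0, 0,-0.216,0,-0.177,0, 0,-0.26,0,-0.213,0, 0,-0.296,0,-0.242,0, 0,-0.296,0,-0.242,0]'; python3 - <<'E'
from h import *
s=state();R=cv2.Rodrigues(s["eef_rot"])[0]; cur=np.degrees(np.arctan2(R[1,0],R[0,0]))
for z in(.2,.085,.071,.06): print(rel([.5368,.194,z],cur))
g=grab_frame("top"); cv2.imwrite("pics/t8.png",cv2.resize(g[170:270,340:440,::-1],None,fx=6,fy=6,interpolation=cv2.INTER_CUBIC))
E
```

```text
t: 9.0
eef_pos: [0.5358, 0.1962, 0.1988]
eef_rot: [-0.963, 1.536, -1.533]
wrist_force: [0.3, -0.9, -0.4]
grip_width: 0.0005
[ 0.0015 -0.0012  0.0019 -0.    ]
[ 0.0014  0.1138  0.0022 -0.    ]
[ 0.0014  0.1278  0.0023 -0.    ]
[ 0.0014  0.1388  0.0023 -0.    ]
```

View pics/t8.png

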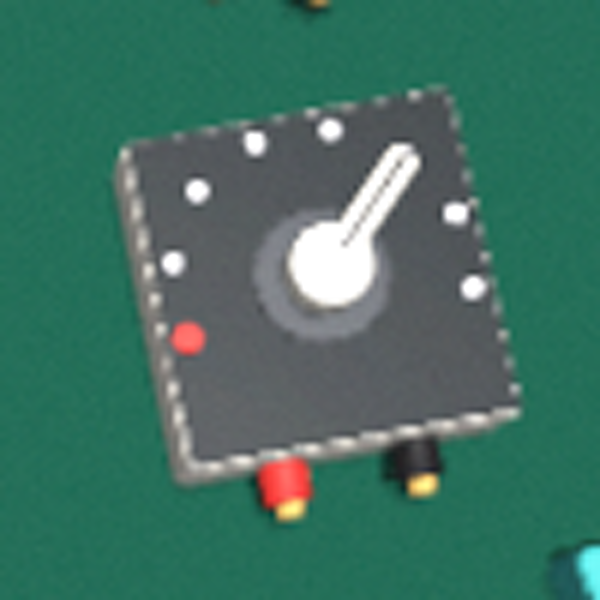

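Top view confirms: lever covers the fifth white dot. Descend to just above the button.

```bash
python3 -m crank '[0,0.001,0.03,0.002,0, 0,0.001,0.06,0.002,0, 0,0.001,0.09,0.002,0, 0,0.001,0.108,0.002,0, 0,0.001,0.118,0.002,0, 0,0.001,0.122,0.002,0, 0,0.001,0.124,0.002,0, 0,0.001,0.124,0.002,0]'; python3 -m crank '[0,0,0.001,0,0, 0,0,0.002,0,0, 0,0,0.003,0,0, 0,0,0.004,0,0, 0,0,0.005,0,0, 0,0,0.006,0,0, 0,0,0.006,0,0, 0,0,0.006,0,0]';  python3 - <<'E'
from h import *
g=grab_frame("scene"); cv2.imwrite("pics/s9.png",cv2.resize(g[150:250,345:445,::-1],None,fx=6,fy=6,interpolation=cv2.INTER_CUBIC))
E
```

```text
t: 10.05
eef_pos: [0.5397, 0.1914, 0.0772]
eef_rot: [-0.956, 1.537, -1.537]
wrist_force: [-0.4, -0.3, 0.0]
grip_width: 0.0006
t: 11.05
eef_pos: [0.5393, 0.1914, 0.0707]
eef_rot: [-0.957, 1.537, -1.537]
wrist_force: [-1.0, -0.5, 1.5]
grip_width: 0.0004
```

View pics/s9.png

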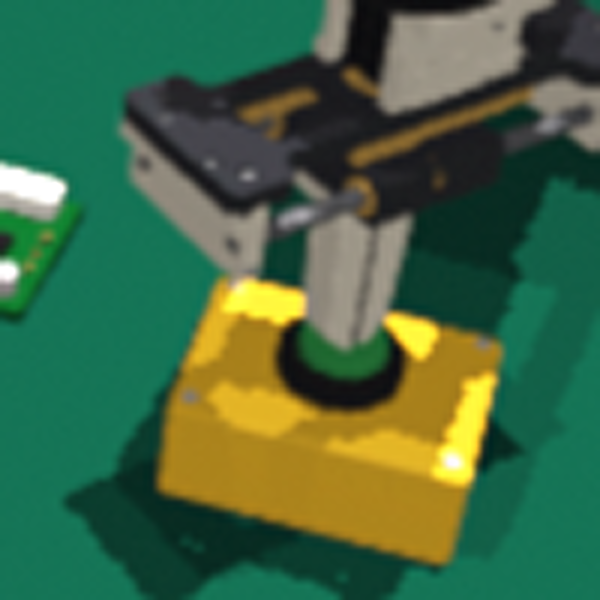

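Fingers on the green cap centre (348,345), about 1.5 N; continue pressing.

```bash
python3 -m crank '[0,0,0.001,0,0, 0,0,0.002,0,0, 0,0,0.003,0,0, 0,0,0.004,0,0, 0,0,0.005,0,0, 0,0,0.0055,0,0, 0,0,0.006,0,0, 0,0,0.006,0,0]'
```

```text
t: 12.1
eef_pos: [0.5394, 0.1915, 0.0661]
eef_rot: [-0.957, 1.537, -1.537]
wrist_force: [-3.6, -0.8, 12.6]
grip_width: 0.0005
```

```bash
python3 -m crank '[0,0,0.0005,0,0, 0,0,0.001,0,0, 0,0,0.001,0,0, 0,0,0.001,0,0, 0,0,0.001,0,0, 0,0,0.001,0,0, 0,0,0.001,0,0, 0,0,0.001,0,0]'; python3 - <<'E'
from h import *
g=grab_frame("scene"); cv2.imwrite("pics/s10.png",cv2.resize(g[180:230,370:430,::-1],None,fx=10,fy=10,interpolation=cv2.INTER_CUBIC))
E
```

```text
t: 13.1
eef_pos: [0.5394, 0.1915, 0.066]
eef_rot: [-0.956, 1.536, -1.537]
wrist_force: [-6.6, -0.9, 20.5]
grip_width: 0.0005
```

View pics/s10.png

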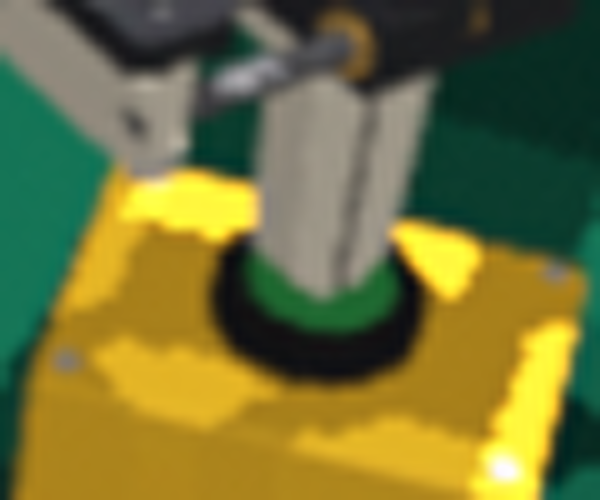

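Hard stop: z stays at 0.066 m while the force climbs to 20 N, and the cap is sunk into its collar (325,310). Lift off.

```bash
python3 -m crank '[0,0,-0.004,0,0, 0,0,-0.01,0,0, 0,0,-0.03,0,0, 0,0,-0.06,0,0, 0,0,-0.09,0,0, 0,0,-0.12,0,0, 0,0,-0.12,0,0, 0,0,-0.12,0,0]'; python3 - <<'E'
from h import *
for c in("scene","top"):
    g=grab_frame(c); cv2.imwrite(f"pics/{c}11.png",g[:,:,::-1])
a=cv2.imread("pics/scene11.png"); cv2.imwrite("pics/c11.png",np.hstack([cv2.resize(a[180:250,230:310],None,fx=4,fy=4),cv2.resize(a[180:250,365:445],None,fx=4,fy=4)]))
E
```

```text
t: 14.15
eef_pos: [0.5387, 0.1913, 0.1824]
eef_rot: [-0.959, 1.538, -1.537]
wrist_force: [-0.4, 0.5, -0.4]
grip_width: 0.0001
```

View pics/scene11.png

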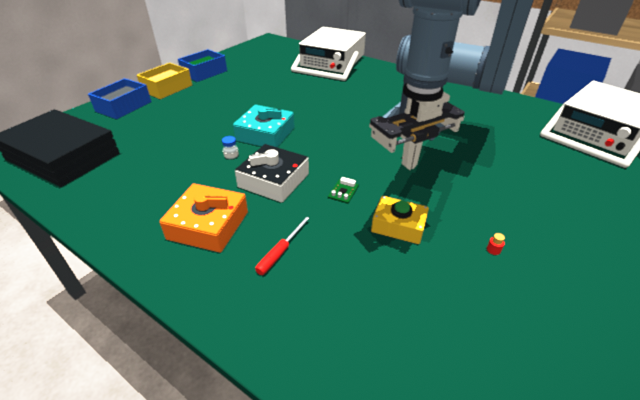

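View pics/top11.png

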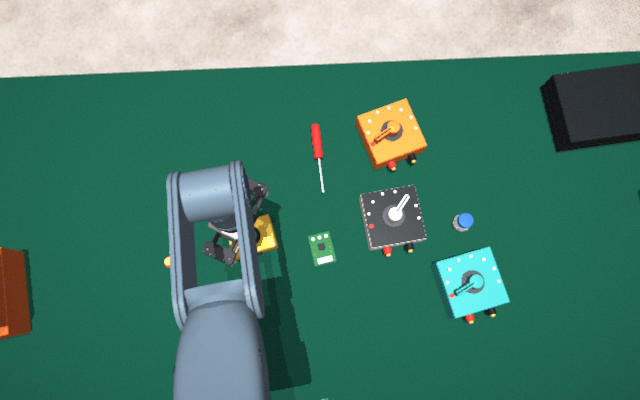

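View pics/c11.png

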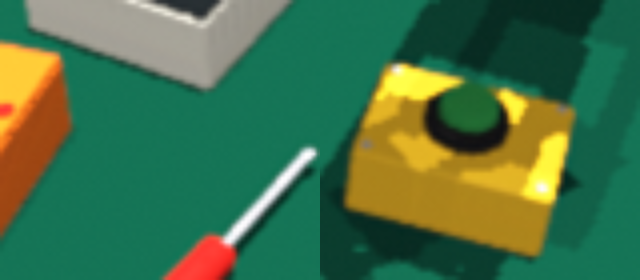

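The button is up again (402,206), the lever is on the fifth dot, the bystanders haven't moved, and the arm is clear. Handing in.

```bash
python3 -c "from workcell import *; print(finish_job())"
```

```text
the job is handed in; nothing more can be done
None
```

The selector is on the fifth click and the start button has been pressed fully and released. I handed the job in at about 14 s of the 72 s.

- **Selector:** The lever started on the second click. I pushed it one click at a time with the shut fingertips. I checked clicks 3 and 4 in the pictures and stopped just past the last crest so that it snapped into the fifth. The top and scene views afterwards both show it on the fifth white dot. I could not see the lever during that last push because the finger hid it, so I confirmed the result only after backing off.
- **Start button:** I pressed until it hit its stop. The fingertip stayed at 0.066 m while the vertical force rose from 12.6 to 20.5 N. That is well above the 4 N the spring needs and below the 40 N limit. After I lifted off, the last picture shows the cap up again and the wrist force was about 0.
- **Bystanders:** The board, jar and screwdriver sit where they were in both views. The adapter is unmoved in the scene view; the arm partly hid it in the last top view. The fingers ended about 11 cm above the button, touching nothing.

The two cameras disagreed by up to 3 mm on the dial centre and the button. I used values between them, which the pushing tolerances covered. No check failed.

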